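# Load a tube station and step its push-to-turn selector from rest to vent to run

## Robot

A 6-joint arm with a two-finger parallel gripper is mounted at the origin on the work surface. World frame = base frame: x ahead of the robot, y to its left, z up, the work surface at z = 0. Lengths are in m, angles in rad, forces in N, time in s.
With the tool pointing down it reaches from about 0.35 to 0.775 m from the base axis. Payload 5.5 kg.
Tool frame: the origin (TCP) lies at the very end of the fingers, on their centre line; the grasp point (between the pads) lies 19 mm behind it; y points along the fingers, z is the direction in which the jaws open and shut, and the axes are right-handed (so a half turn about y gives the same grasp; the last joint's range is limited). The gripper opens to 85 mm and grips with 20 to 120 N. Pads are 22 mm wide; open, the fingers measure 114 mm over their backs; the gripper's body (76 mm by 85 mm) begins 54 mm behind the grasp point. The pads swing forward as they close: fully open they stand 13 mm farther back than shut.
Start: joints at [-1.309, 0.313, 0.046, 1.304, 0, 1.431], TCP at [0.225, -0.529, 0.21] pointing down, gripper open.
Joint ranges: [-2.76, 2.76], [-0.86, 1.69], [-1.03, 1.26], [-2.2, 2.34], [-1.47, 1.5], [-3.14, 3.14]. Speed limits (rad/s): [2.57, 2.57, 3.14, 3.14, 3.14, 3.14].

## Interface

Orientations are given as a unit quaternion [w, x, y, z].
In Python, from workcell import env gives the robot as it stands.
- The arm moves only by the shell command python3 -m inch 'ROWS' [OPENING] [FORCE]. ROWS is JSON, a list that holds one entry, the list of rows, each a list of 4 numbers: the shift along the tool's x, y, z in mm, then the turn about the tool's y in degrees. In form: [[[tx, ty, tz, spin], ...]]. A call has 1 to 10 rows; each row is the pose to reach, as a shift and turn from the pose commanded when the call began, along the tool's axes at that moment; what a row does not reach only later rows make up. A row lasts 1/10 s, in which the tool goes at most 50 mm and 8.59 degrees, less where a joint would pass 70% of its speed; a pose out of reach is approached as far as the arm can. A call with a gripper value outside its range is refused whole. OPENING is the finger opening in mm, from 0 to 85.4, set as the call begins (- or left out, the last holds). The fingers move at their own pace and stop on an object; FORCE is the grip in N (left out, the last holds). Time passes only in rows, so rows that repeat a pose let the fingers close. It gives the time, the measured TCP pose, the force and the opening at its end, in the units of the state.
- env.get_state(): the state, without advancing time (a new reading comes with each control period).
- env.read_camera(name): name is "scene" or "top" or "wrist"; returns the picture (400x640x3 uint8, blue, green, red); there is no depth.
- env.camera_model(name): a dict with "fx", "fy", "cx", "cy" (pixels), "R" (3x3) and "t" (3): a world point X has camera coordinates R X + t; the wrist camera has in their place "mount" (4x4, takes a point from camera to tool coordinates, whose origin is the TCP and whose axes are the tool frame's). Camera axes: x right, y down, z forward; pixel columns grow to the right and rows downward; lengths in m; the calibration is good to about 2 mm. The wrist camera is an equidistant fisheye: a pixel r from the principal point sees the ray r / f radians off the axis. A picture is of the moment at which its call begins: read the wrist's pose just before it. camera_model takes no time and is no camera call.
- env.hand_in(): hands the job in, once; it reports no verdict.
The state is a dict: "clock": time; "joint_pos": joint angles; "qvel": joint speeds; "tau": joint torques, N m; "tcp_pos": TCP position; "orientation": TCP orientation; "wrist_force": force on the tool from outside, world axes, zero at the start; "ft_torque": the same for the moment, N m; "finger_gap": finger opening in m.
Only numpy, scipy, OpenCV 4.12 (cv2) and the standard library are available. Lean on these libraries where they do the work, as an engineer would, in place of code of your own. Each camera call takes 0.05 s, during which the arm holds its last target.

## Task

Get the tube station ready to distil: push the selector knob in and turn it from rest (one bar) to vent (two bars), letting it spring back out there. Then lift the long tube out of the rack, lower it upright into the station's steel collar (do not drop it or tip it over) and let go, and slide the splash shield fully home in front of it. Only then push and turn the selector on to run (three bars) and let it spring out; leave the short tube, the bottle and the flask alone.

Things in the scene. Friction and masses are not known exactly. Their poses are not given: they have to be found in the camera images.
- selector (a joint): turn of the selector knob, rad: 0 at rest (the mark of one bar), 1.047 at vent (two bars), 2.094 at run (three bars); it grows clockwise seen from above. A lug locks the knob at each of the three positions with about 0.05 rad of play; pushed in at least 11 mm it turns freely (about 0.03 N m of friction). Let go within about 0.1 rad of a position, it centres itself and springs out; let go between positions it stays in.
- selector_push (a joint): how far the selector knob is pushed in (down), m: 0 fully out, 0.012 fully in; its spring takes 5 N to start and 9.5 N fully in
- selector_grip (a point): point on the selector's vertical axis at mid height of its grip bar, about 110 mm above the worktop when out; it moves with the knob. The knob is black: a round skirt 84 mm across, 10 mm thick, whose top lies 24 mm below this point, and on it a bar 74 mm long, 18 mm thick and 40 mm high (its top 16 mm above this point). This point's x axis runs along the bar to the pointer end, which has a white line; z is up. The knob can be held by the bar from above.
- console: fixed cream box 160 x 160 x 60 mm, origin under its centre; the selector stands on the middle of its top. Black bar marks round the knob: one at 60 deg left of the box's +x axis, two along +x, three at 60 deg right of it
- station: fixed cream deck 180 (x) x 270 (y) x 20 mm, origin under its centre; carries the collar at (0, 65) mm, and the shield's track along y at x = -60 mm
- seat (a point): centre of the deck's surface inside the steel collar, where the long tube's foot must stand. The collar is a ring 49 mm inside, 66 mm outside, 35 mm high above this point
- shield (a joint): travel of the splash shield along the station's +y, m: 0 parked open, 0.13 fully home in front of the collar; it starts at 0 to 0.025, takes about 1.5 N and stays where left
- shield_grip (a point): middle of the shield's black grip tab, 167 mm above the worktop, moving with the shield. The tab is 30 mm along the station's y, 12 mm along x and 45 mm high (20 mm up, 25 mm down from this point). Below it a clear teal panel 115 mm wide. Axes as the station's.
- rack: fixed steel rack 100 (x) x 220 (y) mm, 58 mm high, origin under its centre; two 48 mm holes in its top plate at y = +55 and -55 mm, tubes stand in them on its floor 8 mm above the worktop
- long_tube: loose glass tube, the taller one: 42 mm outside, 160 mm high, 160 g, open at the top; origin at the centre of its foot, z up along it. Starts upright in one of the rack's holes
- short_tube: loose glass tube like it but only 100 mm high, in the other hole of the rack; stays there. Origin at the centre of its foot
- bottle: loose white plastic bottle 60 mm across, 150 mm high, a bystander; origin under its centre
- flask: loose conical glass flask 80 mm across, 125 mm high, a bystander; origin under its centre
There are look-alikes about, which are no part of the job. What is shaped like the console but blue is not meant.

How it is judged:
By the outcome, as a careful person would: the job done as asked, in the order asked, and still so for the second after the job is handed in, with the robot touching nothing.
It also fails if it takes over 72 s, if anything falls off the work surface, if the arm or the gripper's body presses on something with over 40 N, if the wrist force passes 120 N, or if a joint passes its speed limit or range.

## Working session

There is one attempt and no reset: what is moved stays moved. The work goes in short steps, Python scripts to look and compute and a shell command to move; the robot and the scene stay as the last step left them, time stands still between calls to the robot, and variables do not carry over. Pictures are saved under pics/ and viewed, and the job is handed in when it is done.

```bash
mkdir -p pics; ls; python3 - <<'E'
from workcell import env
import cv2
print(env.get_state())
for n in ["scene","top","wrist"]:
    m=env.camera_model(n); print(n,m)
    cv2.imwrite(f"pics/{n}0.png",env.read_camera(n))
E
```

```text
pics
{'clock': 0.0, 'joint_pos': array([-1.30861977e+00,  3.13966004e-01,  4.49952674e-02,  1.30358632e+00,
       -5.95019342e-06,  1.43119481e+00]), 'qvel': array([ 6.33468396e-05, -6.95565307e-04, -1.70848740e-03, -1.26119243e-03,
        2.38215714e-03,  4.86740802e-04]), 'tau': array([-3.13799792e-04, -4.80629182e+01,  2.98532313e+01,  1.96522521e-02,
       -8.69033511e-05,  1.16275220e-05]), 'tcp_pos': array([ 0.22470539, -0.52869409,  0.20873512]), 'orientation': array([ 0.14105621, -0.14113666,  0.6935075 , -0.69226508]), 'wrist_force': array([-0.42804601,  0.0673457 ,  0.43879406]), 'ft_torque': array([-0.02418761,  0.02394275,  0.0856334 ]), 'finger_gap': 0.08541780503713238}
scene {'fx': 487.5763730124532, 'fy': 487.5763730124532, 'cx': 324.19906805889724, 'cy': 203.7525948300489, 'R': array([[ 0.05272637,  0.99844095, -0.01831916],
       [ 0.67262827, -0.04906773, -0.73835193],
       [-0.73809968,  0.02660863, -0.67416677]]), 't': array([ 0.06573461, -0.27675083,  2.07771096])}
top {'fx': 519.0127990920184, 'fy': 519.0127990920184, 'cx': 320.4679254000438, 'cy': 200.46936023758485, 'R': array([[ 0.02117224, -0.99948234,  0.02422373],
       [-0.98937313, -0.02443191, -0.14333144],
       [ 0.14384907, -0.02093166, -0.98937824]]), 't': array([-0.11616853,  0.55308886,  1.7199906 ])}
wrist {'fx': 309.70691628693146, 'fy': 309.70691628693146, 'cx': 320.01096602317466, 'cy': 194.27480738389153, 'mount': array([[-6.88874663e-04,  9.50046872e-01,  3.12106499e-01,
        -8.05089999e-02],
       [-7.66107020e-04, -3.12106983e-01,  9.50046654e-01,
        -1.63564310e-01],
       [ 9.99999469e-01,  4.15356088e-04,  9.42840170e-04,
         4.72355371e-04],
       [ 0.00000000e+00,  0.00000000e+00,  0.00000000e+00,
         1.00000000e+00]])}
```

View pics/scene0.png

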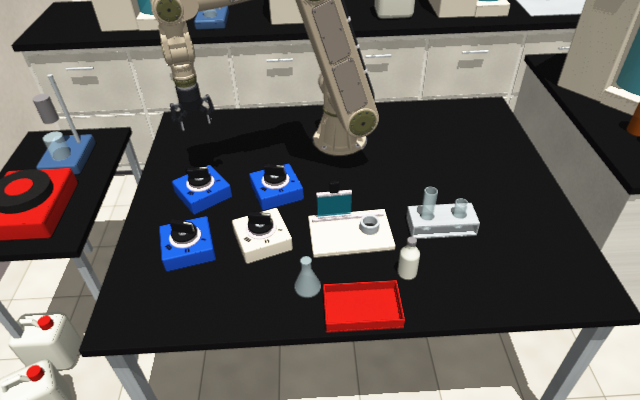

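View pics/top0.png

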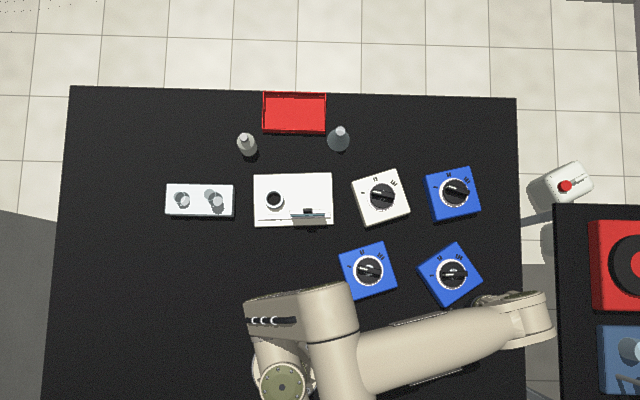

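View pics/wrist0.png

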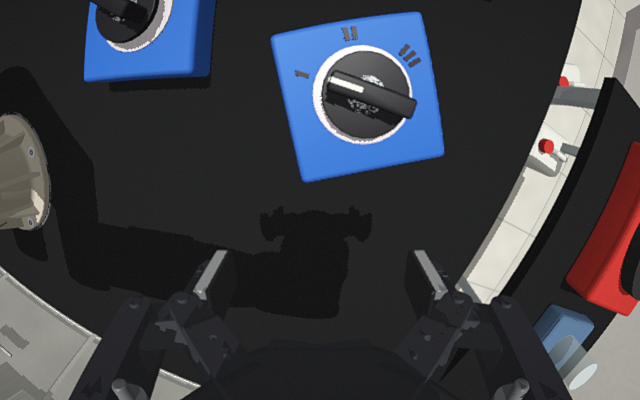

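The scene view shows four knob boxes. Three are blue, at scene (202,186), (276,186) and (187,243). The cream one at scene (262,235), top (381,197), is the console. The station is at top (293,200) and the rack at top (199,200), where the taller tube looks like the scene-left one at (430,200). I'll enlarge to confirm.

```bash
python3 - <<'E'
import cv2
s=cv2.imread("pics/scene0.png");t=cv2.imread("pics/top0.png")
cv2.imwrite("pics/s1.png",cv2.resize(s[180:280,225:325],None,fx=6,fy=6,interpolation=cv2.INTER_CUBIC))
cv2.imwrite("pics/s2.png",cv2.resize(s[175:265,300:490],None,fx=4.2,fy=4.2,interpolation=cv2.INTER_CUBIC))
cv2.imwrite("pics/t1.png",cv2.resize(t[150:240,160:290],None,fx=6,fy=6,interpolation=cv2.INTER_CUBIC))
cv2.imwrite("pics/t2.png",cv2.resize(t[150:240,285:415],None,fx=6,fy=6,interpolation=cv2.INTER_CUBIC))
E
```

```text
(no output)
```

View pics/s1.png

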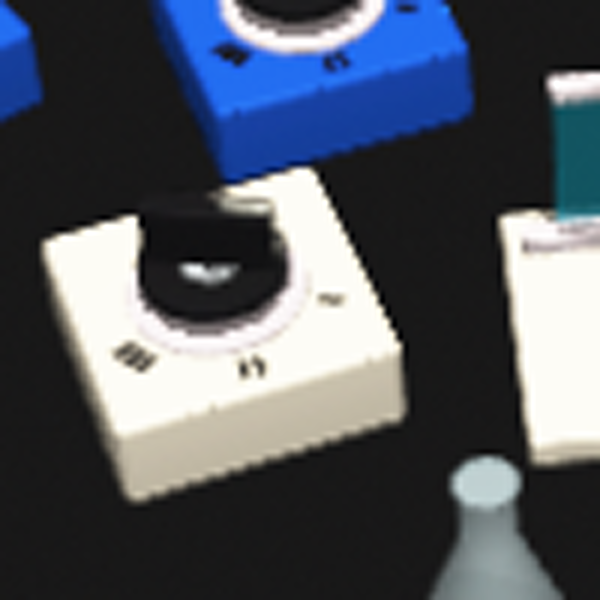

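View pics/s2.png

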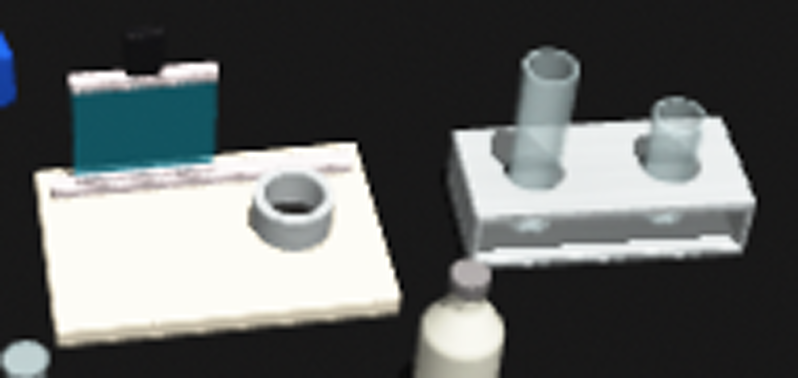

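View pics/t1.png

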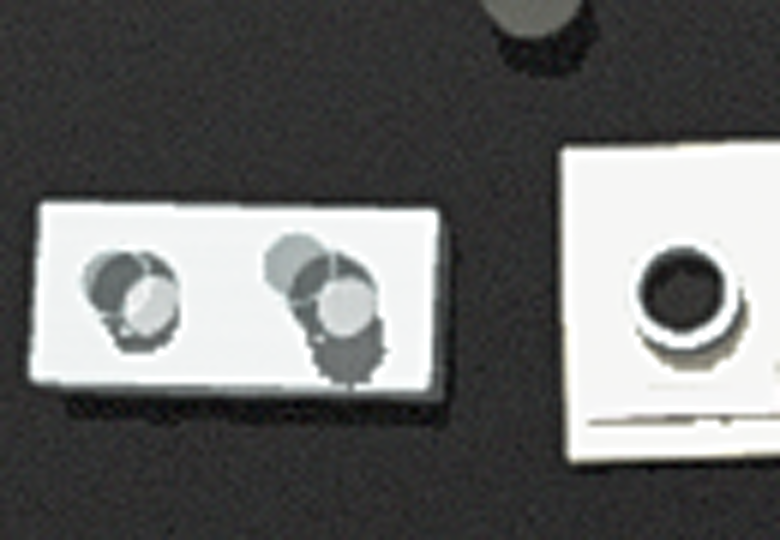

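View pics/t2.png

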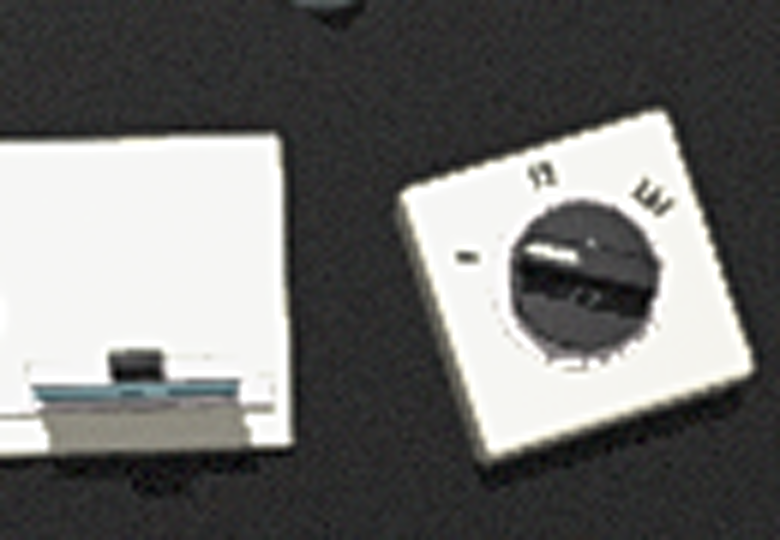

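The cream console has its pointer at one bar. The long tube is the rack's scene-left tube, with its rim at scene (431,190). Next I triangulate from the two fixed views.

```bash
cat > h.py <<'E'
import numpy as np, cv2
from scipy.spatial.transform import Rotation as Ro
from scipy.optimize import least_squares
from workcell import env
def cam(n):
    m=env.camera_model(n); return m
def ray(n,uv,pose=None):
    m=env.camera_model(n); u,v=uv
    if n!="wrist":
        d=m["R"].T@np.array([(u-m["cx"])/m["fx"],(v-m["cy"])/m["fy"],1]); return -m["R"].T@m["t"],d/np.linalg.norm(d)
    p,q=pose; R=Ro.from_quat(np.roll(q,-1)).as_matrix()
    a=np.array([u-m["cx"],v-m["cy"]])/m["fx"]; th=np.linalg.norm(a)
    d=np.append(a/th*np.sin(th),np.cos(th)) if th>0 else np.array([0,0,1.])
    M=m["mount"]; return p+R@M[:3,3], R@M[:3,:3]@d
def tri(rs):
    A=np.zeros((3,3));b=np.zeros(3)
    for o,d in rs:
        P=np.eye(3)-np.outer(d,d);A+=P;b+=P@o
    x=np.linalg.solve(A,b)
    return x,[1000*np.linalg.norm((np.eye(3)-np.outer(d,d))@(x-o)) for o,d in rs]
def atz(r,z):
    o,d=r;return o+d*(z-o[2])/d[2]
def snap(fn):
    s=env.get_state(); im=env.read_camera("wrist"); cv2.imwrite(fn,im)
    np.save(fn+".npy",np.r_[s["tcp_pos"],s["orientation"]]); print(s["clock"],s["tcp_pos"],s["orientation"])
def pose(fn):
    a=np.load(fn+".npy");return a[:3],a[3:]
def toolshift(target):  # mm shift along the tool axes from the current tcp
    s=env.get_state();R=Ro.from_quat(np.roll(s["orientation"],-1)).as_matrix()
    return 1000*R.T@(np.array(target)-s["tcp_pos"]),R
E
python3 - <<'E'
from h import *
S=lambda p,f,o:("scene",(p[0]/f+o[0],p[1]/f+o[1]))
T=lambda p,o:("top",(p[0]/6+o[0],p[1]/6+o[1]))
def P(n,a,b):
    x,e=tri([ray(*a),ray(*b)]);print(n,x.round(4),np.round(e,1));return x
t2=(285,150);t1=(160,150);s1=(225,180);s2=(300,175)
# console corners: scene order vs top order (rotated 180)
cs=[(43,240),(313,168),(403,350),(122,440)]; ct=[(755,370),(488,462),(400,193),(660,108)]
c=[P("cons",S(a,6,s1),T(b,t2)) for a,b in zip(cs,ct)]
print(np.mean(c,0))
m=np.mean
ax=(c[2]+c[3]-c[0]-c[1]);print("yaw",np.degrees(np.arctan2(ax[1],ax[0])))
P("tube",S((551,67),4.2,s2),T((300,266),t1))
P("collar",S((292,192),4.2,s2),T((686,292),t1))
print([atz(ray(*T(p,t2)),.187) for p in [(135,360)]], atz(ray(*S((143,33),4.2,s2)),.187))
for p,q in zip([(38,175),(357,147),(400,298),(60,335)],[(290,443),None,None,(280,135)]):
    print("stn",atz(ray(*S(p,4.2,s2)),.02), None if q is None else atz(ray(*T(q,t2)),.02))
for q in [(562,148),(572,460)]: print(atz(ray(*T(q,t1)),.02))
R=Ro.from_quat(np.roll(env.get_state()["orientation"],-1)).as_matrix();print(R.round(3))
E
```

```text
cons [ 0.5229 -0.406   0.0546] [2.6 2.6]
cons [ 0.4682 -0.2563  0.0489] [3.1 3.1]
cons [ 0.6195 -0.2047  0.0515] [3.1 3.1]
cons [ 0.6727 -0.3527  0.0498] [3. 3.]
[ 0.57083678 -0.3049166   0.0511782 ]
yaw 19.184135200547985
tube [0.5492 0.2498 0.1641] [3. 3.]
collar [0.5567 0.055  0.0515] [2.8 2.8]
[array([ 0.5035828 , -0.06081387,  0.187     ])] [ 0.51235848 -0.05766211  0.187     ]
stn [ 0.48977855 -0.1442102   0.02      ] [ 0.47918767 -0.14954728  0.02      ]
stn [0.47514117 0.12386065 0.02      ] None
stn [0.64761311 0.13231489 0.02      ] None
stn [ 0.66759646 -0.13265428  0.02      ] [ 0.65752429 -0.14062523  0.02      ]
[0.64290734 0.12838173 0.02      ]
[0.46326088 0.11561397 0.02      ]
[[-0.92  -0.     0.391]
 [-0.391  0.001 -0.92 ]
 [-0.    -1.    -0.001]]
```

```bash
python3 - <<'E'
from h import *
for t in [(.53,-.36,.25),(.571,-.305,.22)]: print(toolshift(t)[0].round(0))
E
```

```text
[-347.  -41.  -36.]
[-406.  -11.  -71.]
```

```bash
python3 -m inch '[[[-347,-41,-36,-56],[-347,-41,-36,-56],[-347,-41,-36,-56],[-347,-41,-36,-56],[-347,-41,-36,-56],[-347,-41,-36,-56],[-347,-41,-36,-56],[-347,-41,-36,-56],[-347,-41,-36,-56],[-347,-41,-36,-56]]]'; python3 - <<'E'
from h import *
snap("pics/w1.png"); print(env.get_state()["joint_pos"])
E
```

```text
clock: 1.15
tcp_pos: [0.5293, -0.3606, 0.2501]
orientation: [0.449, -0.45, 0.546, -0.545]
wrist_force: [-0.3, 0.2, -0.0]
finger_gap: 0.0851
1.15 [ 0.529345   -0.36063603  0.25005057] [ 0.44939751 -0.44983839  0.54612945 -0.54537136]
[-7.23938075e-01  4.44113386e-01  3.36294816e-01  1.46392890e+00
 -3.43842791e-04  1.04030356e+00]
```

View pics/w1.png

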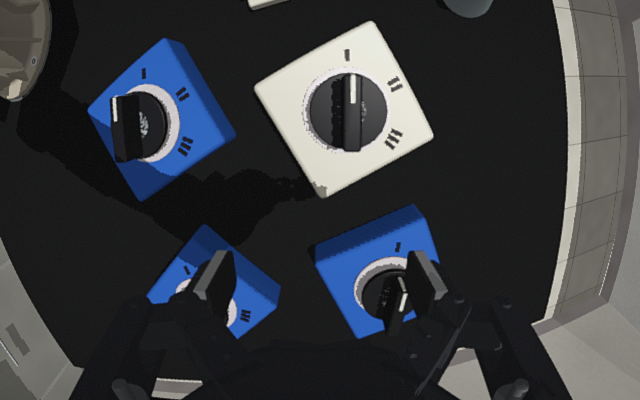

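The wrist view shows the cream console at (345,110) and its knob bar at (352,112). The white line points up to one bar. I move over it for a second view.

```bash
python3 - <<'E'
from h import *
print(toolshift((.571,-.305,.22))[0].round(0))
E
```

```text
[-63.  30.  30.]
```

```bash
python3 -m inch '[[[-31,15,15,0],[-63,30,30,0],[-63,30,30,0],[-63,30,30,0]]]'; python3 - <<'E'
from h import *
snap("pics/w2.png")
a=cv2.imread("pics/w1.png")[10:210,245:445]; b=cv2.imread("pics/w2.png")
cv2.imwrite("pics/w1c.png",cv2.resize(a,None,fx=3,fy=3,interpolation=cv2.INTER_CUBIC))
E
```

```text
clock: 1.6
tcp_pos: [0.5705, -0.3046, 0.2202]
orientation: [0.449, -0.45, 0.546, -0.545]
wrist_force: [-0.2, -0.1, 0.3]
finger_gap: 0.0856
1.6 [ 0.5705017  -0.30462701  0.22020312] [ 0.44936534 -0.44995821  0.54609806 -0.54533046]
```

View pics/w1c.png

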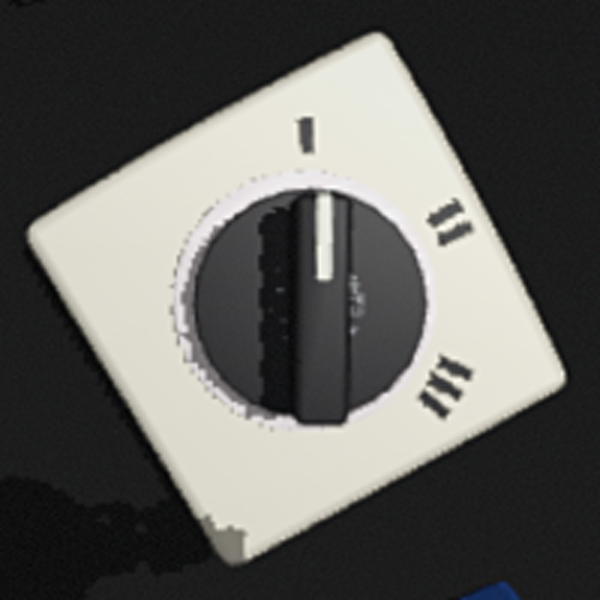

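View pics/w2.png

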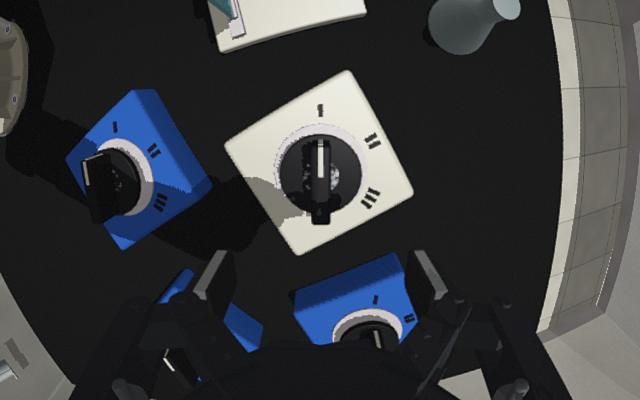

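```bash
python3 - <<'E'
import cv2
b=cv2.imread("pics/w2.png")[65:265,220:420]
cv2.imwrite("pics/w2c.png",cv2.resize(b,None,fx=3,fy=3,interpolation=cv2.INTER_CUBIC))
E
```

```text
(no output)
```

View pics/w2c.png

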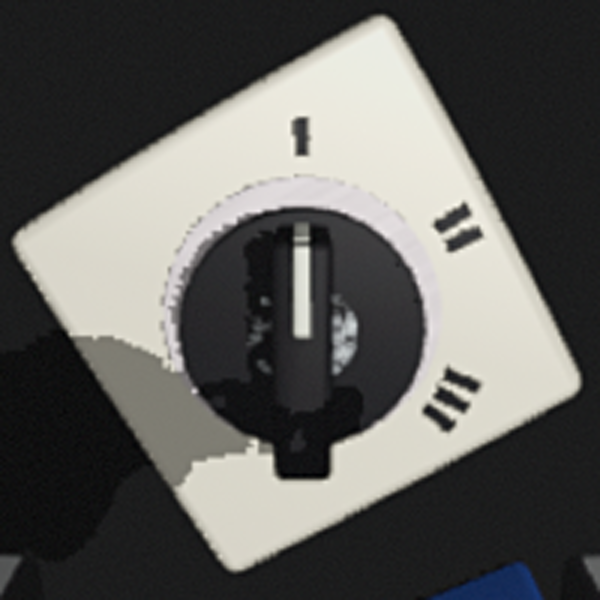

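```bash
python3 - <<'E'
from h import *
A=lambda p:ray("wrist",(p[0]/3+245-1/3,p[1]/3+10-1/3),pose("pics/w1.png"))
B=lambda p:ray("wrist",(p[0]/3+220-1/3,p[1]/3+65-1/3),pose("pics/w2.png"))
c=[]
for a,b in [((382,32),(387,13)),((567,380),(582,385)),((235,567),(237,573)),((28,232),(12,240))]:
    x,e=tri([A(a),B(b)]);c.append(x);print(x.round(4),np.round(e,1))
print("centre",np.mean(c,0)); ax=c[0]+c[1]-c[2]-c[3];print("yaw",np.degrees(np.arctan2(ax[1],ax[0])))
for a,b in [((324,192),(302,240)),((324,281),(302,338)),((324,422),(302,478))]:
    x,e=tri([A(a),B(b)]);print(x.round(4),np.round(e,1))
# ends of bar in w2 top plane z=.126
x=[atz(B(p),.126) for p in [(302,240),(302,338),(302,478)]];print(np.round(x,4)); d=x[0]-x[1];print(np.degrees(np.arctan2(d[1],d[0])))
x=[atz(A(p),.126) for p in [(324,192),(324,281),(322,422)]];print(np.round(x,4)); d=x[0]-x[1];print(np.degrees(np.arctan2(d[1],d[0])))
E
```

```text
[ 0.6215 -0.2034  0.0515] [0.1 0.1]
[ 0.672  -0.3517  0.0549] [0.2 0.2]
[ 0.5253 -0.4042  0.0557] [0.1 0.1]
[ 0.4727 -0.2558  0.0557] [0.4 0.4]
centre [ 0.5728858  -0.30377661  0.05445642]
yaw 19.540586544526512
[ 0.5787 -0.2671  0.1227] [0.1 0.1]
[ 0.5734 -0.2946  0.1259] [0. 0.]
[ 0.5654 -0.3381  0.1253] [0.5 0.5]
[[ 0.5788 -0.2666  0.126 ]
 [ 0.5734 -0.2945  0.126 ]
 [ 0.565  -0.3375  0.126 ]]
79.03014152015554
[[ 0.5784 -0.2673  0.126 ]
 [ 0.5734 -0.2946  0.126 ]
 [ 0.5651 -0.3381  0.126 ]]
79.54732730405341
```

```bash
python3 - <<'E'
from h import *
s,R=toolshift((.5722,-.303,.0925));print(s.round(1),np.degrees(np.arctan2(R[1,2],R[0,2])),R[:,1])
E
```

```text
[ -2.7 128.3   1.1] -11.070446306067057 [-2.24274322e-04 -4.44614953e-04 -9.99999876e-01]
```

```bash
python3 -m inch '[[[-2.5,40,1,0],[-2.5,80,1,0],[-2.5,110,1,0],[-2.5,122,1,0],[-2.5,127,1,0],[-2.5,127,1,0]]]' 45 50 && python3 -m inch '[[[0,0,0,0],[0,0,0,0],[0,0,0,0],[0,0,0,0],[0,0,0,0],[0,0,0,0]]]' 0 50
```

```text
clock: 2.25
tcp_pos: [0.5731, -0.3031, 0.0945]
orientation: [-0.45, 0.449, -0.545, 0.546]
wrist_force: [-0.3, 0.6, 0.5]
finger_gap: 0.0453
clock: 2.85
tcp_pos: [0.572, -0.3025, 0.0954]
orientation: [-0.449, 0.451, -0.545, 0.546]
wrist_force: [-5.9, 0.0, 4.9]
finger_gap: 0.0163
```

```bash
python3 -m inch '[[[0,5,0,0],[0,10,0,0],[0,14,0,0],[0,14,0,0]]]'
```

```text
clock: 3.25
tcp_pos: [0.5722, -0.3027, 0.0841]
orientation: [-0.449, 0.45, -0.545, 0.547]
wrist_force: [-10.9, 1.7, 18.9]
finger_gap: 0.016
```

```bash
python3 -m inch '[[[0,0,0,8],[0,0,0,16],[0,0,0,24],[0,0,0,32],[0,0,0,40],[0,0,0,48],[0,0,0,56],[0,0,0,60],[0,0,0,60]]]'; python3 - <<'E'
from h import *
s,R=toolshift((.5722,-.303,.0925));print(np.degrees(np.arctan2(R[1,2],R[0,2])),env.get_state()["ft_torque"])
E
```

```text
clock: 4.15
tcp_pos: [0.5726, -0.3035, 0.0841]
orientation: [-0.116, 0.116, -0.696, 0.699]
wrist_force: [-8.7, 1.0, 16.0]
finger_gap: 0.0163
-71.10985094954488 [ 0.02445615  1.91995367 -0.10277286]
```

```bash
python3 -m inch '[[[0,-5,0,0],[0,-10,0,0],[0,-14,0,0],[0,-14,0,0]]]' && python3 -m inch '[[[0,0,0,0],[0,0,0,0],[0,0,0,0],[0,-15,0,0],[0,-55,0,0],[0,-100,0,0],[0,-130,0,0],[0,-130,0,0]]]' 50; python3 - <<'E'
from h import *
snap("pics/w3.png")
b=cv2.imread("pics/w3.png")[65:265,220:420]
cv2.imwrite("pics/w3c.png",cv2.resize(b,None,fx=3,fy=3,interpolation=cv2.INTER_CUBIC))
E
```

```text
clock: 4.55
tcp_pos: [0.5723, -0.3034, 0.0959]
orientation: [-0.116, 0.117, -0.696, 0.699]
wrist_force: [-5.4, -1.3, 3.7]
finger_gap: 0.016
clock: 5.35
tcp_pos: [0.5756, -0.3034, 0.2296]
orientation: [-0.12, 0.114, -0.695, 0.7]
wrist_force: [1.6, -0.2, 0.5]
finger_gap: 0.0503
5.35 [ 0.57558313 -0.30339566  0.22962437] [-0.11953892  0.11439402 -0.69492041  0.69979288]
```

View pics/w3c.png

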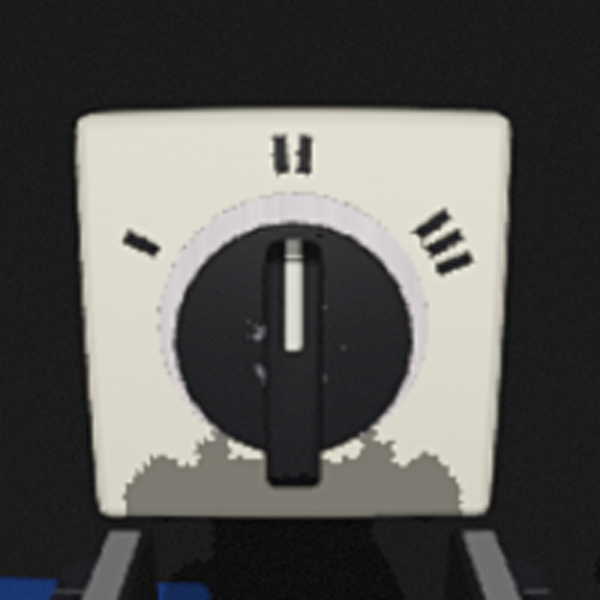

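The pointer now stands at two bars. Next I check that the knob sprang out, using the bar's apparent length, and work out the move to the rack.

```bash
python3 - <<'E'
from h import *
B=lambda p:ray("wrist",(p[0]/3+220-1/3,p[1]/3+65-1/3),pose("pics/w3.png"))
for z in (.126,.114):
    x=[atz(B(p),z) for p in [(293,243),(293,486)]];print(z,np.linalg.norm(x[0]-x[1]),np.mean(x,0)); d=x[0]-x[1];print(np.degrees(np.arctan2(d[1],d[0])))
    w=[atz(B(p),z) for p in [(268,480),(319,480)]];print(np.linalg.norm(w[0]-w[1]))
Bw=lambda p:ray("wrist",(p[0]/3+220-1/3,p[1]/3+65-1/3),pose("pics/w2.png"))
x=[atz(Bw(p),.126) for p in [(302,240),(302,478)]];print(np.linalg.norm(x[0]-x[1]))
for t in [(.50,.17,.28),(.53,.22,.26)]:
  print(toolshift(t)[0].round(0))
print(env.get_state()["joint_pos"])
E
```

```text
0.126 0.0765686666120655 [ 0.57492637 -0.30266978  0.126     ]
18.93643131427138
0.015994709633504883
0.114 0.08000138733234068 [ 0.57153827 -0.30383722  0.114     ]
18.936431314271353
0.016711783256477743
0.0722024089061888
[ -84.  -55. -471.]
[-128.  -35. -509.]
[-6.08420416e-01  4.56793447e-01  2.99003392e-01  1.40686012e+00
  1.15675138e-04  2.20078347e+00]
```

```bash
python3 - <<'E'
from h import *
print(toolshift((.55,.02,.28))[0].round(0))
E
```

```text
[ -82.  -55. -313.]
```

```bash
python3 -m inch '[[[-82,-55,-313,-71],[-82,-55,-313,-71],[-82,-55,-313,-71],[-82,-55,-313,-71],[-82,-55,-313,-71],[-82,-55,-313,-71],[-82,-55,-313,-71],[-82,-55,-313,-71],[-82,-55,-313,-71],[-82,-55,-313,-71]]]' 85; python3 - <<'E'
from h import *
snap("pics/w4.png")
print(toolshift((.55,.10,.27))[0].round(0))
E
```

```text
clock: 6.4
tcp_pos: [0.548, 0.0213, 0.2772]
orientation: [-0.5, 0.501, -0.5, 0.499]
wrist_force: [1.2, 0.1, -0.0]
finger_gap: 0.0852
6.4 [0.54801214 0.02134668 0.27716068] [-0.49990269  0.50085187 -0.50021415  0.49902956]
[-79.   7.   2.]
```

View pics/w4.png

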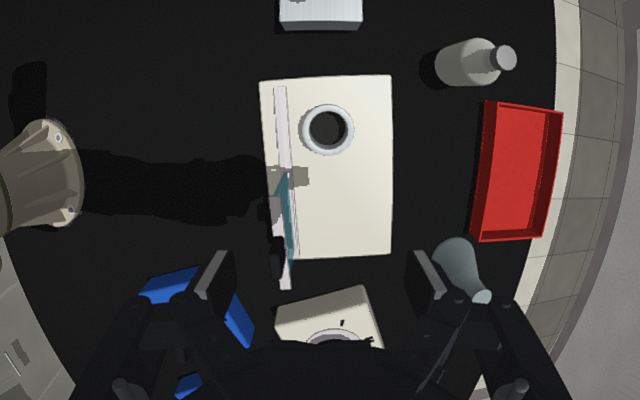

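The wrist view shows the collar at (327,129), the parked shield at (285,230) with its black tab near (277,258), and the bottle at (475,62).

```bash
python3 -m inch '[[[-45,4,2,0],[-79,7,2,0],[-79,7,2,0],[-79,7,2,0]]]'; python3 - <<'E'
from h import *
snap("pics/w5.png")
print(toolshift((.55,.20,.28))[0].round(0))
E
```

```text
clock: 6.85
tcp_pos: [0.5502, 0.0998, 0.2708]
orientation: [-0.5, 0.501, -0.5, 0.5]
wrist_force: [-0.4, -1.0, -0.4]
finger_gap: 0.085
6.85 [0.5502132  0.09984587 0.2707524 ] [-0.49972498  0.50068125 -0.50002573  0.49956731]
[-101.   -9.   -0.]
```

View pics/w5.png

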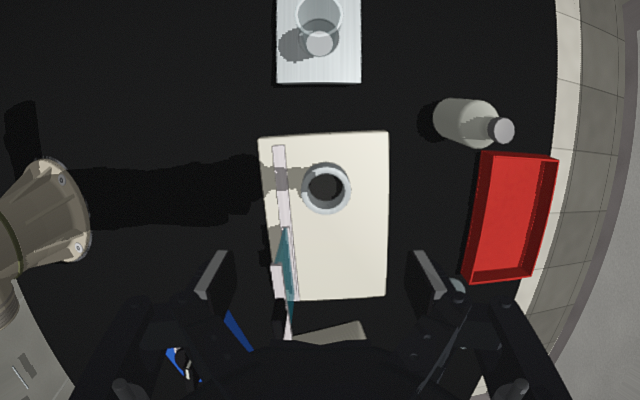

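The rack is at the top edge, with the long tube's rim around (320,15). I move on to view it directly.

```bash
python3 -m inch '[[[-50,-5,0,0],[-100,-9,0,0],[-100,-9,0,0],[-100,-9,0,0]]]'; python3 - <<'E'
from h import *
snap("pics/w6.png")
for n,b in [("w4",(95,40)),("w5",(155,40)),]:
    pass
a=cv2.imread("pics/w4.png")[90:170,287:367];b=cv2.imread("pics/w5.png")[148:228,287:367]
cv2.imwrite("pics/col.png",np.hstack([cv2.resize(i,None,fx=5,fy=5,interpolation=cv2.INTER_CUBIC) for i in (a,b)]))
E
```

```text
clock: 7.3
tcp_pos: [0.5507, 0.1995, 0.2804]
orientation: [-0.5, 0.5, -0.5, 0.5]
wrist_force: [-0.2, 0.4, -0.0]
finger_gap: 0.0849
7.3 [0.55066839 0.19947105 0.28037761] [-0.50005496  0.50040627 -0.4996051   0.49993335]
```

View pics/w6.png

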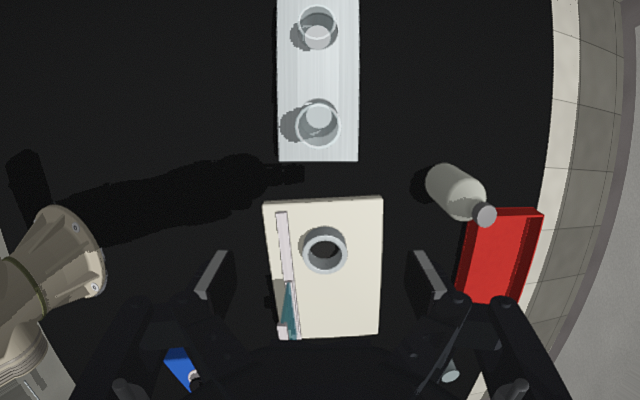

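View pics/col.png

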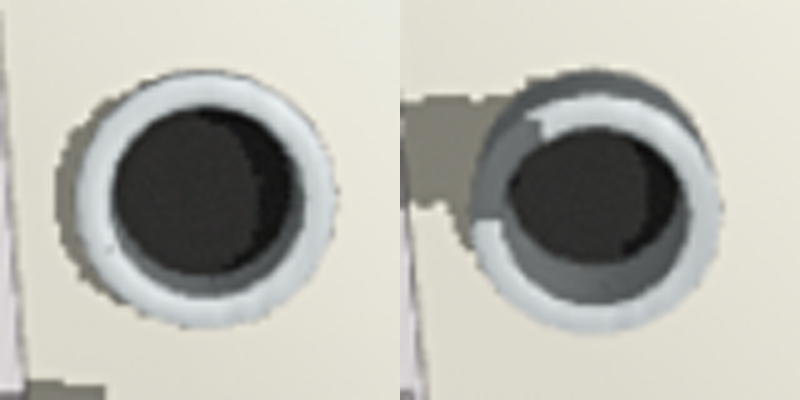

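```bash
python3 -m inch '[[[-45,20,0,0],[-45,20,0,0],[-45,20,0,0]]]'; python3 - <<'E'
from h import *
snap("pics/w7.png")
a=cv2.imread("pics/w6.png")[80:180,270:370];b=cv2.imread("pics/w7.png")[130:230,270:370]
cv2.imwrite("pics/tub.png",np.hstack([cv2.resize(i,None,fx=4,fy=4,interpolation=cv2.INTER_CUBIC) for i in (a,b)]))
pa,pb=pose("pics/w4.png"),pose("pics/w5.png")
for a,b in [((206.5,200),(195,214)),((208,201),(198,215))]:
    x,e=tri([ray("wrist",(a[0]/5+286.6,a[1]/5+89.6),pa),ray("wrist",(b[0]/5+286.6,b[1]/5+147.6),pb)]);print("collar",x,e)
E
```

```text
clock: 7.65
tcp_pos: [0.5503, 0.2433, 0.2598]
orientation: [-0.499, 0.501, -0.5, 0.5]
wrist_force: [-0.8, -1.0, 0.7]
finger_gap: 0.0854
7.65 [0.55026543 0.24331035 0.25976308] [-0.49913909  0.50058231 -0.50028342  0.49999402]
collar [0.55808678 0.05840943 0.05042684] [np.float64(0.07730688705846846), np.float64(0.07730688705832105)]
collar [0.558667   0.05815461 0.0504584 ] [np.float64(0.12414074568683556), np.float64(0.12414074568687668)]
```

View pics/w7.png

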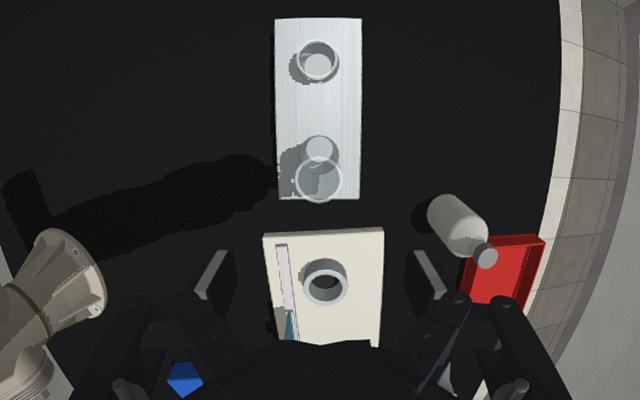

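View pics/tub.png

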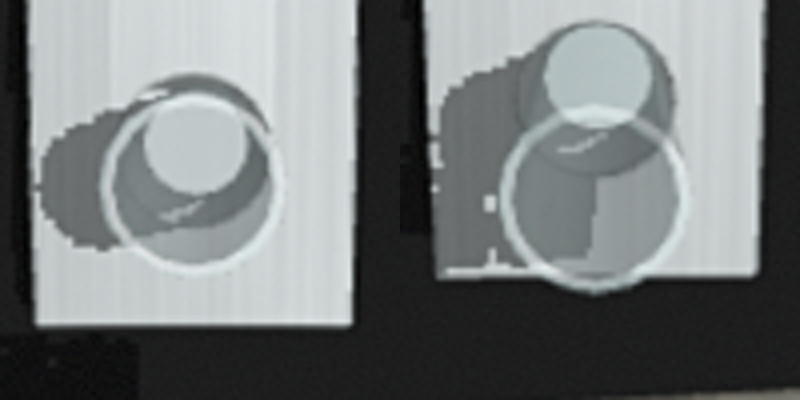

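```bash
python3 - <<'E'
from h import *
pa,pb=pose("pics/w6.png"),pose("pics/w7.png")
A=lambda p:ray("wrist",(p[0]/4+269.6,p[1]/4+79.6),pa); B=lambda p:ray("wrist",(p[0]/4+269.6,p[1]/4+129.6),pb)
for n,a,b,z in [("rim",(193,184.5),(194,199.5),.168),("foot",(195,141),(199,76),.01)]:
    x,e=tri([A(a),B(b)]);print(n,x,e,atz(A(a),z),atz(B(b),z))
pa,pb=pose("pics/w4.png"),pose("pics/w5.png")
for a,b in [((206.5,200),(195,214)),((208,201),(198,215))]:
    print(atz(ray("wrist",(a[0]/5+286.6,a[1]/5+89.6),pa),.055),atz(ray("wrist",(b[0]/5+286.6,b[1]/5+147.6),pb),.055))
print(toolshift((.5505,.2515,.116)))
E
```

```text
rim [0.54924255 0.25253337 0.16885959] [np.float64(0.10446766251904509), np.float64(0.10446766251904156)] [0.54934195 0.25244829 0.168     ] [0.54913192 0.25229431 0.168     ]
foot [0.54944447 0.25266979 0.01628097] [np.float64(0.32056592692947644), np.float64(0.3205659269296121)] [0.54909683 0.25227104 0.01      ] [0.54974651 0.25158161 0.01      ]
[0.55805215 0.05890924 0.055     ] [0.557923   0.05985936 0.055     ]
[0.55842728 0.0586593  0.055     ] [0.55869599 0.05959123 0.055     ]
(array([-8.63392063e+00,  1.44422945e+02, -4.17678366e-02]), array([[-1.28921426e-03, -6.15693755e-04,  9.99998979e-01],
       [-9.99998773e-01, -8.88994698e-04, -1.28976134e-03],
       [ 8.89787889e-04, -9.99999415e-01, -6.14546895e-04]]))
```

The tube axis is at (0.549, 0.252) with its rim at z = 0.168, the taller of the two. The collar centre is at (0.558, 0.059).

```bash
python3 -m inch '[[[-9.5,40,-1,0],[-9.5,80,-1,0],[-9.5,115,-1,0],[-9.5,132,-1,0],[-9.5,140,-1,0],[-9.5,140,-1,0],[-9.5,140,-1,0]]]' 85 30 && python3 -m inch '[[[0,0,0,0],[0,0,0,0],[0,0,0,0],[0,0,0,0],[0,0,0,0],[0,0,0,0]]]' 30 30
```

```text
clock: 8.4
tcp_pos: [0.5506, 0.2536, 0.1221]
orientation: [-0.5, 0.499, -0.5, 0.501]
wrist_force: [0.5, -0.0, 0.5]
finger_gap: 0.0852
clock: 9.0
tcp_pos: [0.5498, 0.2543, 0.1215]
orientation: [0.501, -0.5, 0.5, -0.5]
wrist_force: [-1.6, -0.2, 5.6]
finger_gap: 0.0404
```

```bash
python3 -m inch '[[[0,-8,0,0],[0,-30,0,0],[0,-60,0,0],[0,-85,0,0],[0,-90,0,0],[0,-90,0,0],[0,-90,0,0]]]'; python3 - <<'E'
from h import *
snap("pics/w8.png"); cv2.imwrite("pics/sc8.png",cv2.resize(env.read_camera("scene")[120:280,300:500],None,fx=4,fy=3.75*0+4,interpolation=cv2.INTER_CUBIC)[:600])
E
```

```text
clock: 9.7
tcp_pos: [0.5488, 0.2539, 0.2089]
orientation: [-0.499, 0.501, -0.5, 0.5]
wrist_force: [-0.5, -0.4, -1.9]
finger_gap: 0.0401
9.7 [0.54875562 0.25387206 0.20889299] [-0.49929572  0.50086481 -0.50029379  0.49954414]
```

View pics/w8.png

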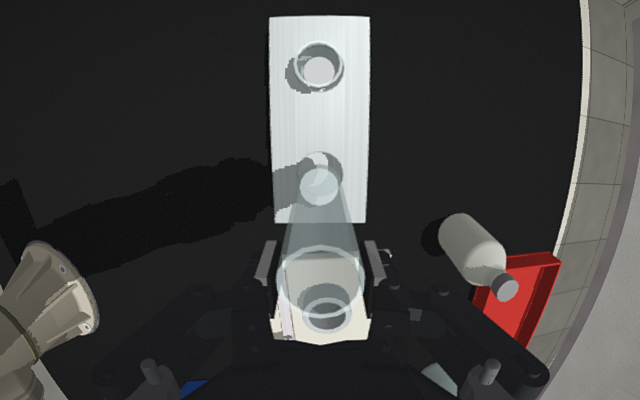

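View pics/sc8.png

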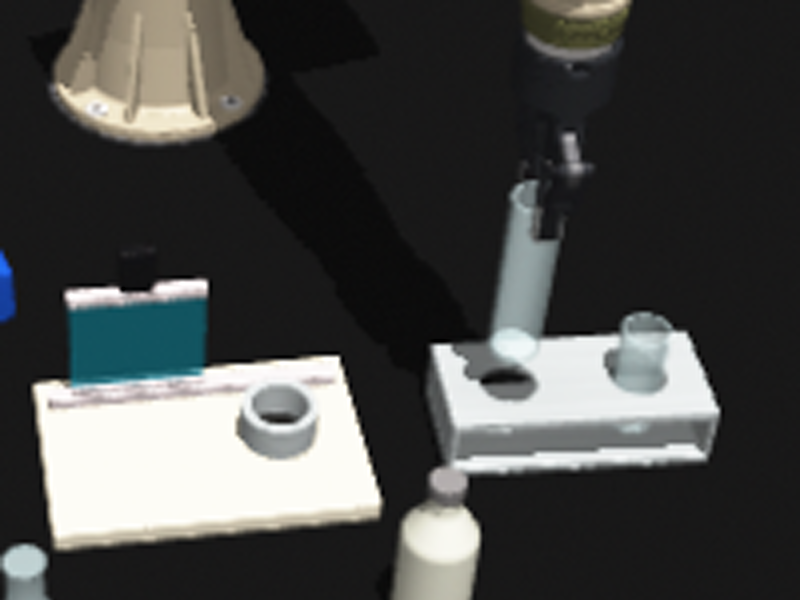

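The tube is held clear of the rack, with its rim at (320,283) and its foot at (319,186). I check for tilt in the tool frame and where the foot sits.

```bash
python3 - <<'E'
import cv2,numpy as np
b=cv2.imread("pics/w8.png")[140:340,240:400]
cv2.imwrite("pics/w8c.png",cv2.resize(b,None,fx=3,fy=3,interpolation=cv2.INTER_CUBIC))
from h import *
m=env.camera_model("wrist");M=m["mount"];Mi=np.linalg.inv(M)
for y in (-.0465,.1135):
    c=Mi@np.array([0,y,0,1]);c=c[:3];th=np.arctan2(np.hypot(c[0],c[1]),c[2]);r=th*m["fx"];n=np.hypot(c[0],c[1]);print(y,m["cx"]+c[0]/n*r,m["cy"]+c[1]/n*r)
print(toolshift((.558,.059,.2089)))
E
```

```text
-0.0465 318.82782868015494 281.20581752014243
0.1135 319.27816175290457 182.63382412573358
(array([ 1.94798468e+02, -1.19790277e-01,  9.42786910e+00]), array([[ 3.57816529e-04, -3.11740439e-03,  9.99995077e-01],
       [-9.99999337e-01, -1.09601224e-03,  3.54401323e-04],
       [ 1.09490203e-03, -9.99994540e-01, -3.11779449e-03]]))
```

View pics/w8c.png

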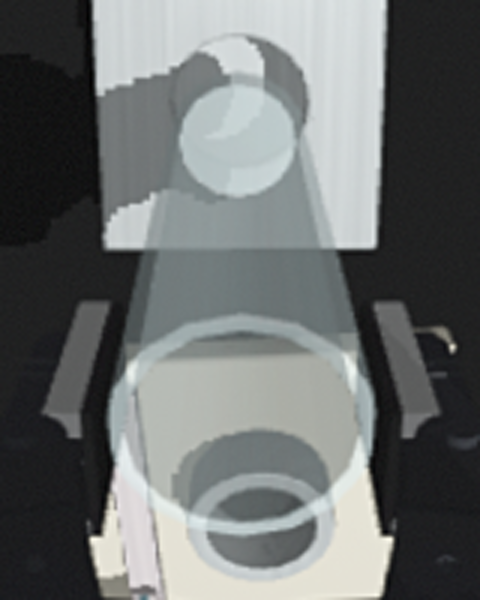

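```bash
python3 -m inch '[[[15,0,1,0],[45,0,3,0],[80,0,5,0],[115,0,7,0],[150,0,9,0],[178,0,9.5,0],[190,0,9.5,0],[193.5,0,9.5,0],[193.5,0,9.5,0],[193.5,0,9.5,0]]]'; python3 - <<'E'
from h import *
snap("pics/w9.png")
b=cv2.imread("pics/w9.png")[120:320,240:400]
cv2.imwrite("pics/w9c.png",cv2.resize(b,None,fx=3,fy=3,interpolation=cv2.INTER_CUBIC))
for n,(y0,x0) in {"scene":(130,310),"top":(140,220)}.items():
  cv2.imwrite(f"pics/{n}9.png",cv2.resize(env.read_camera(n)[y0:y0+120,x0:x0+140],None,fx=5,fy=5,interpolation=cv2.INTER_CUBIC))
E
```

```text
clock: 10.8
tcp_pos: [0.5589, 0.0614, 0.2105]
orientation: [0.5, -0.5, 0.5, -0.5]
wrist_force: [0.1, -0.2, -2.1]
finger_gap: 0.0402
10.8 [0.55893636 0.06142018 0.21045521] [ 0.50035746 -0.50027961  0.49980767 -0.49955482]
```

View pics/w9c.png

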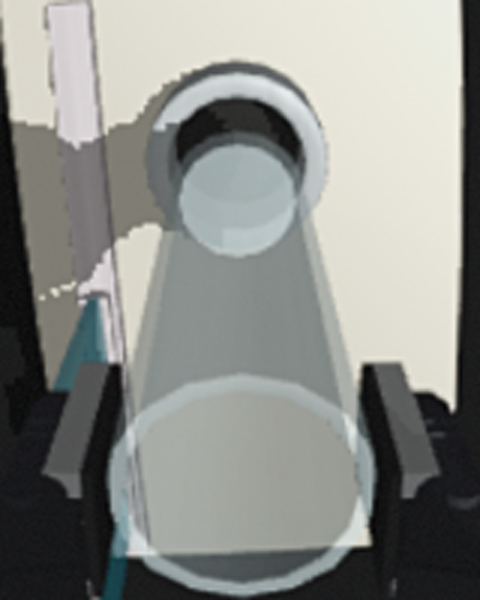

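View pics/scene9.png

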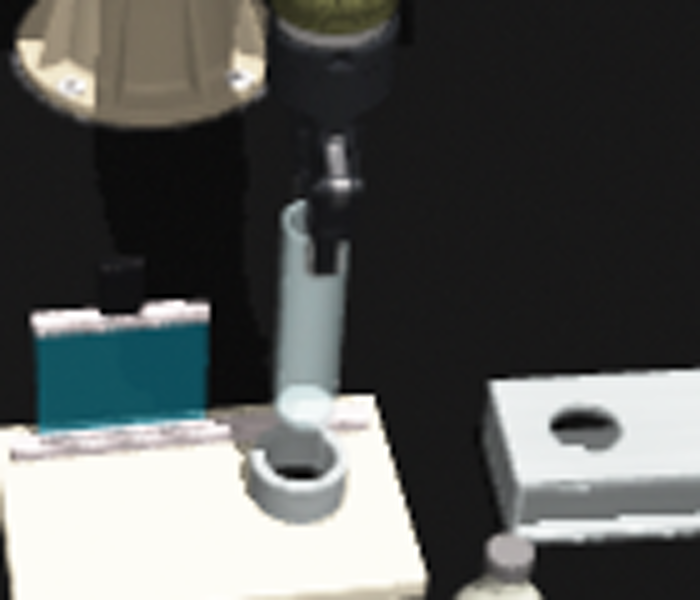

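```bash
python3 - <<'E'
from h import *
pa=pose("pics/w9.png")
A=lambda p:ray("wrist",(p[0]/3+239.67,p[1]/3+119.67),pa)
print("foot",atz(A((238,201)),.099))
z=.055
L,Rr,Tp=[atz(A(p),z) for p in [(146,152),(328,152),(238,71)]]
print(L,Rr,Tp,"centre x",(L+Rr)[0]/2,"y",Tp[1]-.033, "inner top y", atz(A((238,97)),z)[1]-.0245)
E
```

```text
foot [0.55866568 0.05814846 0.099     ]
[0.52594537 0.0629693  0.055     ] [0.59043809 0.06306916 0.055     ] [0.55852146 0.09188226 0.055     ] centre x 0.5581917263008898 y 0.05888226055225851 inner top y 0.058197700385036265
```

```bash
python3 -m inch '[[[-0.5,10,-0.5,0],[-0.5,22,-0.5,0],[-0.5,34,-0.5,0],[-0.5,46,-0.5,0],[-0.5,57,-0.5,0],[-0.5,66,-0.5,0],[-0.5,70,-0.5,0],[-0.5,70,-0.5,0]]]'; python3 -m inch '[[[0,2,0,0],[0,4,0,0],[0,4,0,0]]]'
```

```text
clock: 11.75
tcp_pos: [0.5581, 0.061, 0.1398]
orientation: [-0.5, 0.5, -0.5, 0.5]
wrist_force: [0.1, -0.2, -2.3]
finger_gap: 0.0404
clock: 12.05
tcp_pos: [0.5587, 0.0611, 0.1367]
orientation: [0.5, -0.5, 0.5, -0.5]
wrist_force: [0.0, 0.4, -2.3]
finger_gap: 0.0403
```

```bash
python3 -m inch '[[[0,1.5,0,0],[0,3,0,0],[0,3,0,0]]]';python3 -m inch '[[[0,1,0,0],[0,1,0,0]]]'
```

```text
clock: 12.35
tcp_pos: [0.5586, 0.0611, 0.1336]
orientation: [0.5, -0.5, 0.5, -0.5]
wrist_force: [0.4, 0.2, -1.6]
finger_gap: 0.0403
clock: 12.55
tcp_pos: [0.5587, 0.0611, 0.1335]
orientation: [0.5, -0.5, 0.5, -0.5]
wrist_force: [-1.5, 0.9, 4.3]
finger_gap: 0.0401
```

```bash
python3 -m inch '[[[0,0,0,0],[0,0,0,0],[0,0,0,0],[0,0,0,0],[0,-10,0,0],[0,-40,0,0],[0,-80,0,0],[0,-115,0,0],[0,-115,0,0]]]' 75; python3 - <<'E'
from h import *
snap("pics/w10.png")
cv2.imwrite("pics/scene10.png",cv2.resize(env.read_camera("scene")[150:270,310:450],None,fx=5,fy=5,interpolation=cv2.INTER_CUBIC))
E
```

```text
clock: 13.45
tcp_pos: [0.5613, 0.0611, 0.2539]
orientation: [-0.503, 0.498, -0.497, 0.503]
wrist_force: [0.3, -0.6, 1.2]
finger_gap: 0.075
13.45 [0.56134485 0.06106382 0.25394584] [-0.5025094   0.49768732 -0.49726221  0.5025156 ]
```

View pics/w10.png

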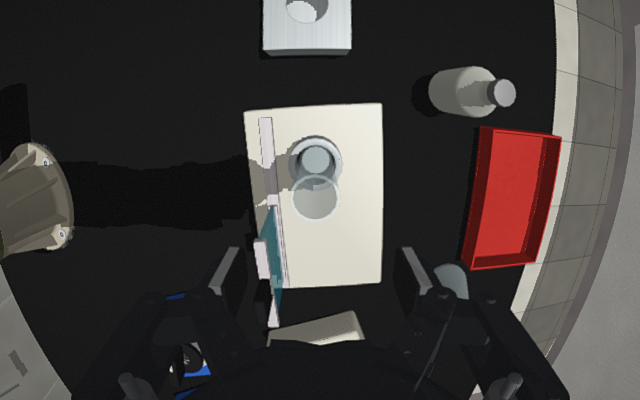

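View pics/scene10.png

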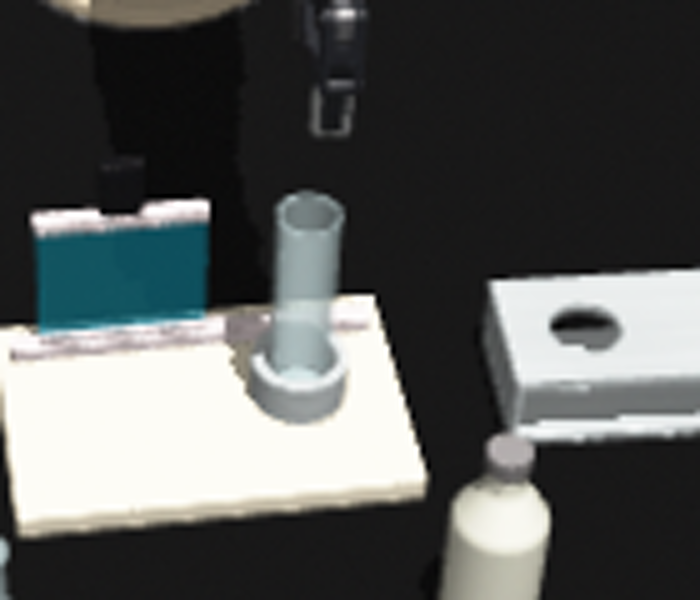

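The long tube stands upright in the collar: scene crop foot (300,375), rim (310,205). Next is the shield tab.

```bash
python3 - <<'E'
from h import *
for t in [(.508,-.10,.27),(.508,-.055,.25)]:
  s,R=toolshift(t);print(s.round(0),np.degrees(np.arctan2(R[1,2],R[0,2])))
E
```

```text
[161. -21. -51.] 0.024781144319621376
[116.  -1. -51.] 0.024781144319621376
```

```bash
python3 -m inch '[[[40,-10,-13,-3],[80,-21,-26,-3],[120,-21,-40,-3],[161,-21,-52,-3],[161,-21,-52,-3],[161,-21,-52,-3]]]' 60; python3 - <<'E'
from h import *
snap("pics/w11.png")
E
python3 -m inch '[[[-45,20,0,0],[-45,20,0,0],[-45,20,0,0],[-45,20,0,0]]]'; python3 - <<'E'
from h import *
snap("pics/w12.png")
a=cv2.imread("pics/w11.png")[60:260,220:420];b=cv2.imread("pics/w12.png")[100:300,220:420]
cv2.imwrite("pics/tab.png",np.hstack([cv2.resize(i,None,fx=4,fy=4,interpolation=cv2.INTER_CUBIC)[:600,200:600] for i in (a,b)]))
E
```

```text
clock: 14.15
tcp_pos: [0.5057, -0.1005, 0.2674]
orientation: [-0.512, 0.513, -0.488, 0.487]
wrist_force: [0.5, 0.1, -0.3]
finger_gap: 0.0602
14.15 [ 0.50571753 -0.10051822  0.26737401] [-0.51214253  0.5125847  -0.48812765  0.48651655]
clock: 14.6
tcp_pos: [0.5046, -0.0543, 0.2487]
orientation: [-0.513, 0.513, -0.486, 0.486]
wrist_force: [-0.4, -0.5, 0.9]
finger_gap: 0.0603
14.6 [ 0.50462812 -0.05432816  0.24872409] [-0.51341932  0.51348711 -0.48601918  0.48633008]
```

View pics/w11.png

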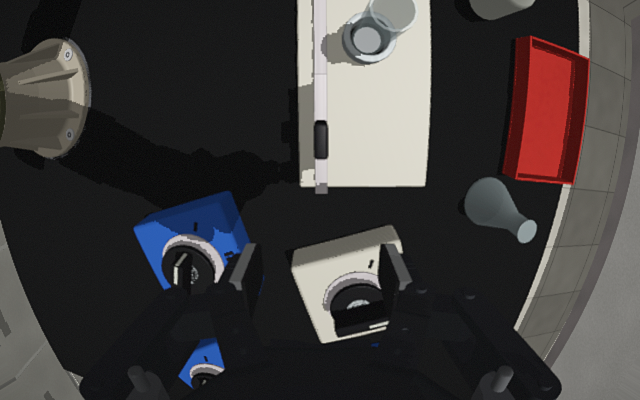

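View pics/w12.png

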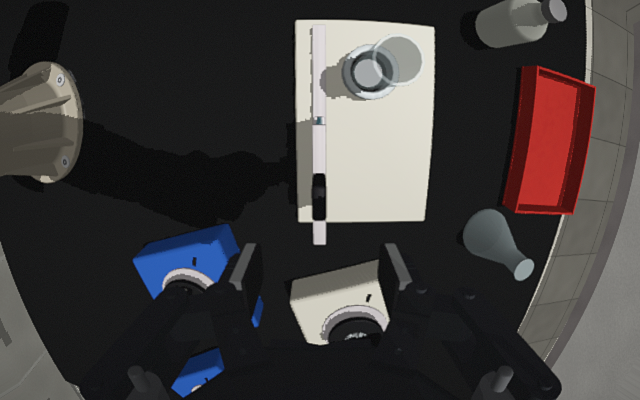

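View pics/tab.png

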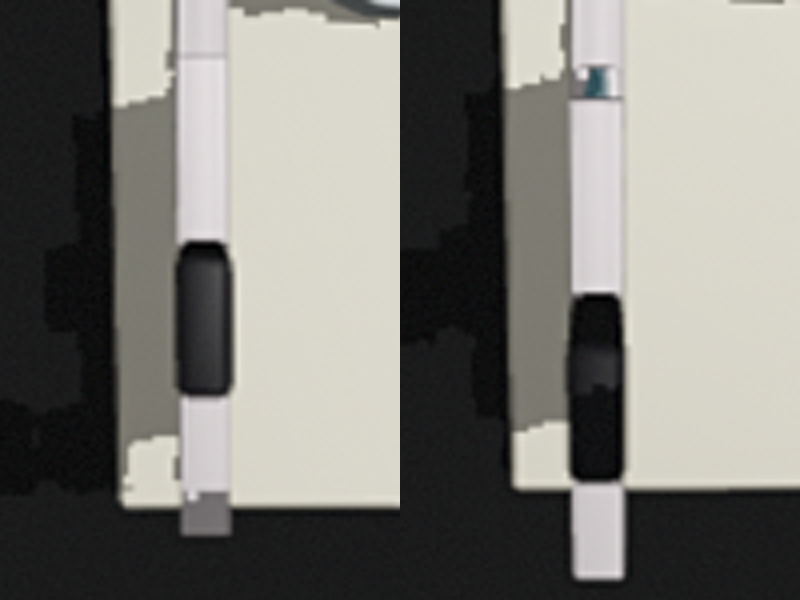

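```bash
python3 - <<'E'
from h import *
pa,pb=pose("pics/w11.png"),pose("pics/w12.png")
A=lambda p:ray("wrist",((p[0]+200)/4+219.6,p[1]/4+59.6),pa); B=lambda p:ray("wrist",((p[0]-200)/4+219.6,p[1]/4+99.6),pb)
for a,b in [((204.5,324),(596.5,411)),((204.5,395),(596.5,481))]:
    x,e=tri([A(a),B(b)]);print(x,e,atz(A(a),.187),atz(B(b),.187))
# panel cap line direction, z~.142 : near end & far end
q=[atz(B(p),.145) for p in [(598,580),(596.5,98)]];print(q);d=q[1]-q[0];print(np.degrees(np.arctan2(-d[0],d[1])),np.linalg.norm(d))
# track/deck left edge z=.02
q=[atz(B(p),.02) for p in [(513,488),(505,100)]];d=q[1]-q[0];print(q,np.degrees(np.arctan2(-d[0],d[1])))
s,R=toolshift((0,0,0));print(np.degrees(np.arctan2(R[1,2],R[0,2])))
E
```

```text
[ 0.5044524  -0.05678488  0.18288375] [np.float64(0.0752165209301644), np.float64(0.07521652093030276)] [ 0.50449236 -0.05618606  0.187     ] [ 0.50430902 -0.0553097   0.187     ]
[ 0.5052091  -0.07115167  0.18422024] [np.float64(0.05443525226665014), np.float64(0.054435252266837444)] [ 0.5052313 -0.0705831  0.187    ] [ 0.50509889 -0.06997466  0.187     ]
[array([ 0.50770706, -0.11388248,  0.145     ]), array([0.50114175, 0.00080233, 0.145     ])]
3.276409620517165 0.11487257803270037
[array([ 0.47983256, -0.14507209,  0.02      ]), array([ 0.47256311, -0.01283342,  0.02      ])] 3.146506645457544
3.0730140331357942
```

```bash
python3 - <<'E'
from h import *
s,R=toolshift((.5043,-.0556,.156));print(s.round(1))
E
```

```text
[ 0.7 92.9 -0.6]
```

```bash
python3 -m inch '[[[0.5,35,-0.5,0],[0.5,65,-0.5,0],[0.5,85,-0.5,0],[0.5,92,-0.5,0],[0.5,92,-0.5,0]]]' 36 40 && python3 -m inch '[[[0,0,0,0],[0,0,0,0],[0,0,0,0],[0,0,0,0],[0,0,0,0]]]' 0 40
```

```text
clock: 15.15
tcp_pos: [0.5035, -0.0558, 0.1561]
orientation: [-0.513, 0.513, -0.487, 0.486]
wrist_force: [-0.4, -0.1, 1.2]
finger_gap: 0.036
clock: 15.65
tcp_pos: [0.5039, -0.056, 0.1582]
orientation: [-0.513, 0.513, -0.486, 0.487]
wrist_force: [-3.7, -0.3, 5.8]
finger_gap: 0.0103
```

```bash
python3 -m inch '[[[-10,0,0,0],[-25,0,0,0],[-42,0,0,0],[-60,0,0,0],[-78,0,0,0],[-92,0,0,0],[-102,0,0,0],[-106,0,0,0],[-106,0,0,0]]]'; python3 -m inch '[[[-2,0,0,0],[-4,0,0,0],[-6,0,0,0],[-6,0,0,0]]]'
```

```text
clock: 16.55
tcp_pos: [0.4976, 0.0513, 0.1581]
orientation: [0.514, -0.513, 0.486, -0.486]
wrist_force: [-4.7, 1.3, 7.6]
finger_gap: 0.0105
clock: 16.95
tcp_pos: [0.4974, 0.0562, 0.1581]
orientation: [-0.513, 0.513, -0.486, 0.487]
wrist_force: [-6.2, -1.9, 8.3]
finger_gap: 0.0106
```

```bash
python3 -m inch '[[[-2,0,0,0],[-3,0,0,0],[-3,0,0,0]]]'; python3 -m inch '[[[-2,0,0,0],[-3,0,0,0],[-3,0,0,0]]]'
```

```text
clock: 17.25
tcp_pos: [0.4974, 0.0562, 0.1581]
orientation: [-0.511, 0.514, -0.485, 0.489]
wrist_force: [-4.8, -12.3, 6.5]
finger_gap: 0.0108
clock: 17.55
tcp_pos: [0.4974, 0.0562, 0.1582]
orientation: [-0.509, 0.515, -0.484, 0.491]
wrist_force: [-6.2, -21.9, 7.1]
finger_gap: 0.0105
```

The force rises at tab y = 0.056, so the shield is at its home stop. I relax the push, open slightly and rise.

```bash
python3 -m inch '[[[3,0,0,0],[5,0,0,0],[5,0,0,0]]]'; python3 -m inch '[[[0,0,0,0],[0,0,0,0],[0,0,0,0],[0,-10,0,0],[0,-40,0,0],[0,-80,0,0],[0,-110,0,0],[0,-110,0,0]]]' 24; python3 - <<'E'
from h import *
snap("pics/w13.png")
cv2.imwrite("pics/scene13.png",cv2.resize(env.read_camera("scene")[150:270,310:450],None,fx=5,fy=5,interpolation=cv2.INTER_CUBIC))
E
```

```text
clock: 17.85
tcp_pos: [0.4974, 0.0562, 0.1581]
orientation: [-0.512, 0.513, -0.486, 0.487]
wrist_force: [-5.3, -3.7, 8.4]
finger_gap: 0.0106
clock: 18.65
tcp_pos: [0.5004, 0.0574, 0.2719]
orientation: [0.515, -0.511, 0.484, -0.489]
wrist_force: [0.2, 0.2, 0.1]
finger_gap: 0.0242
18.65 [0.50037909 0.0574267  0.27189664] [ 0.51512314 -0.51101959  0.48421512 -0.48892009]
```

View pics/w13.png

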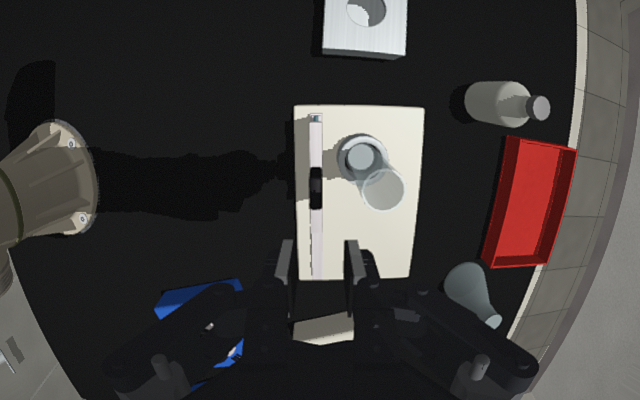

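View pics/scene13.png

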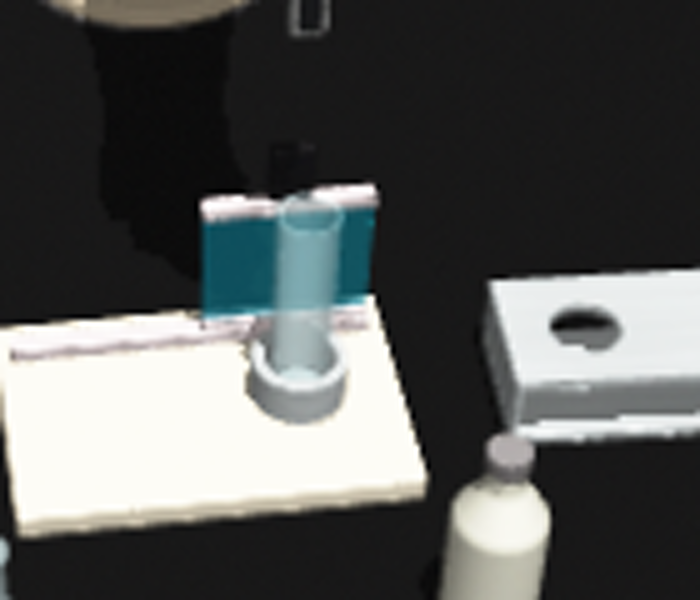

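The shield is home in front of the upright tube, with its tab at wrist (316,187). Now back to the selector with the wrist flipped to the other side of its range.

```bash
python3 - <<'E'
from h import *
s,R=toolshift((.572,-.303,.24));print(s.round(1),np.degrees(np.arctan2(R[1,2],R[0,2])),env.get_state()["joint_pos"])
E
```

```text
[363.8  27.8  54.3] 3.0327959665710305 [-4.53331937e-02  1.57482675e-01 -1.44823901e-02  1.39646917e+00
  7.67370819e-06  1.47253113e+00]
```

```bash
python3 -m inch '[[[360,10,54,-106],[360,10,54,-106],[360,10,54,-106],[360,10,54,-106],[360,10,54,-106],[360,10,54,-106],[360,10,54,-106],[360,10,54,-106],[360,10,54,-106],[360,10,54,-106]]]' 50 50; python3 - <<'E'
from h import *
s,R=toolshift((.572,-.303,.23));print(s.round(1),np.degrees(np.arctan2(R[1,2],R[0,2])))
E
```

```text
clock: 19.75
tcp_pos: [0.5699, -0.3005, 0.2537]
orientation: [0.708, -0.706, 0.024, -0.021]
wrist_force: [-0.6, 1.0, -0.6]
finger_gap: 0.0502
[ 2.4 23.7 -2.5] 86.34766747994863
```

```bash
python3 -m inch '[[[0,10,0,-8],[0,20,0,-16],[0,20,0,-20],[0,20,0,-20],[0,20,0,-20]]]'; python3 - <<'E'
from h import *
snap("pics/w14.png")
b=cv2.imread("pics/w14.png")[90:290,220:420]
cv2.imwrite("pics/w14c.png",cv2.resize(b,None,fx=3,fy=3,interpolation=cv2.INTER_CUBIC))
s,R=toolshift((.572,-.303,.0935));print(s.round(1),np.degrees(np.arctan2(R[1,2],R[0,2])),env.get_state()["joint_pos"])
E
```

```text
clock: 20.25
tcp_pos: [0.5704, -0.299, 0.2356]
orientation: [0.701, -0.7, -0.098, 0.099]
wrist_force: [-0.4, -0.9, -0.2]
finger_gap: 0.0499
20.25 [ 0.57036246 -0.29900399  0.23557431] [ 0.70059982 -0.69980429 -0.09810763  0.09903904]
[  0.4 142.5  -4.3] 106.04136411429167 [-6.07337473e-01  4.51907952e-01  3.13843715e-01  1.43373378e+00
 -2.80054925e-06 -8.87312338e-01]
```

View pics/w14c.png

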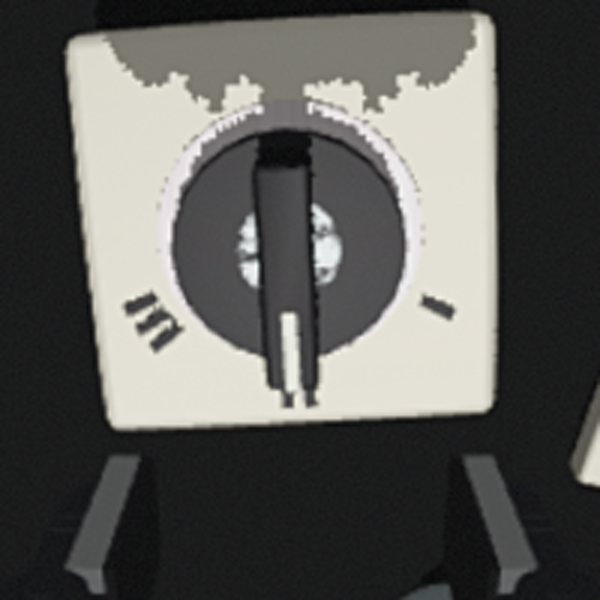

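The knob is still at two bars, pointer end at crop (291,390). I triangulate it against the earlier view.

```bash
python3 - <<'E'
from h import *
A=lambda p:ray("wrist",(p[0]/3+220-1/3,p[1]/3+90-1/3),pose("pics/w14.png"))
B=lambda p:ray("wrist",(p[0]/3+220-1/3,p[1]/3+65-1/3),pose("pics/w3.png"))
x=[atz(A(p),.126) for p in [(291,392),(283,165)]];print(x,np.linalg.norm(x[0]-x[1]),np.mean(x,0)); d=x[0]-x[1];print(np.degrees(np.arctan2(d[1],d[0])))
for a,b in [((289,313),(293,350)),]:
    print(tri([A(a),B(b)]), atz(A(a),.126),atz(B(b),.126))
s,R=toolshift((.572,-.303,.0935));print(s.round(1),np.degrees(np.arctan2(R[1,2],R[0,2])))
E
```

```text
[array([ 0.60620271, -0.29246383,  0.126     ]), array([ 0.53691694, -0.31464995,  0.126     ])] 0.07275123952305658 [ 0.57155982 -0.30355689  0.126     ]
17.75567920234832
(array([ 0.58002   , -0.30006139,  0.12821821]), [np.float64(0.4382110349102939), np.float64(0.438211034910322)]) [ 0.58084988 -0.30030848  0.126     ] [ 0.57931658 -0.29983785  0.126     ]
[  0.4 142.5  -4.3] 106.04136411429167
```

```bash
python3 -m inch '[[[0.4,50,-4.3,-2.7],[0.4,95,-4.3,-2.7],[0.4,125,-4.3,-2.7],[0.4,138,-4.3,-2.7],[0.4,142,-4.3,-2.7],[0.4,142,-4.3,-2.7],[0.4,142,-4.3,-2.7]]]' 45 50 && python3 -m inch '[[[0,0,0,0],[0,0,0,0],[0,0,0,0],[0,0,0,0],[0,0,0,0],[0,0,0,0]]]' 0 50; python3 - <<'E'
from h import *
s,R=toolshift((.572,-.303,.0935));print(s.round(1),np.degrees(np.arctan2(R[1,2],R[0,2])))
E
```

```text
clock: 21.0
tcp_pos: [0.5736, -0.3042, 0.0968]
orientation: [-0.697, 0.699, 0.116, -0.115]
wrist_force: [0.2, -0.0, -0.0]
finger_gap: 0.045
clock: 21.6
tcp_pos: [0.5728, -0.3031, 0.0951]
orientation: [-0.697, 0.698, 0.116, -0.115]
wrist_force: [0.5, 3.5, 4.6]
finger_gap: 0.0163
[-0.7  1.6  0.4] 108.84483857765149
```

```bash
python3 -m inch '[[[0,5,0,0],[0,10,0,0],[0,14,0,0],[0,14,0,0],[0,14,0,0]]]'
```

```text
clock: 22.1
tcp_pos: [0.5731, -0.3033, 0.0843]
orientation: [-0.697, 0.698, 0.117, -0.115]
wrist_force: [-4.2, 7.4, 21.2]
finger_gap: 0.0166
```

```bash
python3 -m inch '[[[0,0,0,8],[0,0,0,16],[0,0,0,24],[0,0,0,32],[0,0,0,40],[0,0,0,48],[0,0,0,56],[0,0,0,60],[0,0,0,60],[0,0,0,60]]]'; python3 - <<'E'
from h import *
s,R=toolshift((.5722,-.303,.0925));print(np.degrees(np.arctan2(R[1,2],R[0,2])),env.get_state()["ft_torque"])
E
python3 -m inch '[[[0,-5,0,0],[0,-10,0,0],[0,-14,0,0],[0,-14,0,0]]]' && python3 -m inch '[[[0,0,0,0],[0,0,0,0],[0,0,0,0],[0,-15,0,0],[0,-55,0,0],[0,-100,0,0],[0,-140,0,0],[0,-140,0,0],[0,-140,0,0]]]' 50; python3 - <<'E'
from h import *
snap("pics/w15.png")
b=cv2.imread("pics/w15.png")[90:290,220:420]
cv2.imwrite("pics/w15c.png",cv2.resize(b,None,fx=3,fy=3,interpolation=cv2.INTER_CUBIC))
cv2.imwrite("pics/scene15.png",env.read_camera("scene"))
E
```

```text
clock: 23.1
tcp_pos: [0.5726, -0.305, 0.0843]
orientation: [-0.661, 0.663, -0.248, 0.25]
wrist_force: [-5.6, 2.0, 20.8]
finger_gap: 0.0162
48.776567338563396 [ 0.47852271  1.3290467  -0.00962411]
clock: 23.5
tcp_pos: [0.5722, -0.3047, 0.0955]
orientation: [-0.661, 0.663, -0.249, 0.249]
wrist_force: [-0.9, -2.3, 4.5]
finger_gap: 0.0167
clock: 24.4
tcp_pos: [0.5729, -0.3037, 0.2353]
orientation: [-0.662, 0.662, -0.248, 0.249]
wrist_force: [0.1, -0.3, 0.3]
finger_gap: 0.05
24.4 [ 0.572888   -0.30366317  0.23532462] [-0.66174847  0.66215828 -0.24788746  0.24937359]
```

View pics/w15c.png

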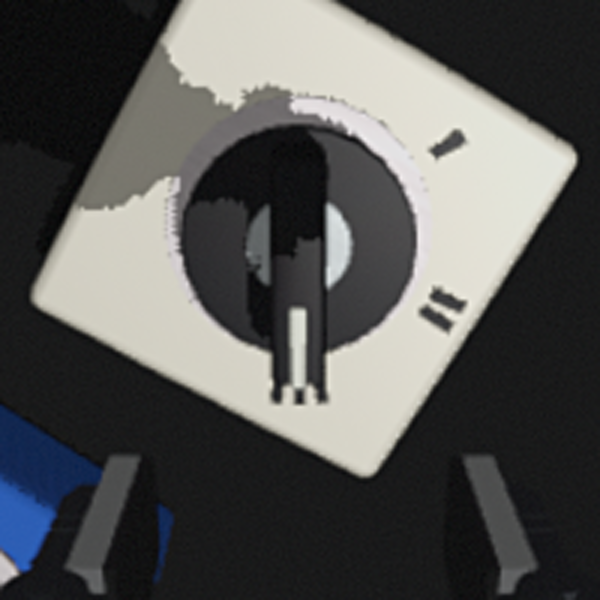

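View pics/scene15.png

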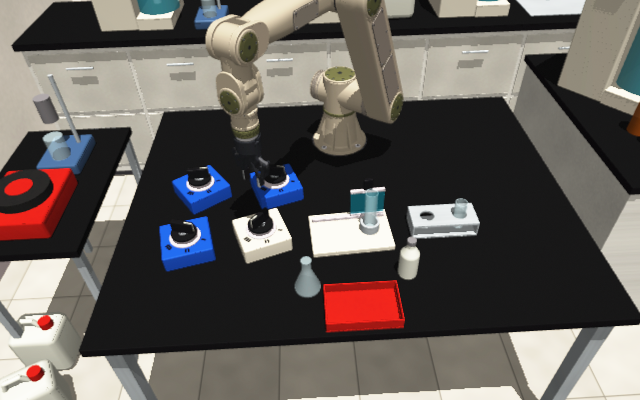

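```bash
python3 - <<'E'
from h import *
A=lambda p:ray("wrist",(p[0]/3+220-1/3,p[1]/3+90-1/3),pose("pics/w15.png"))
x=[atz(A(p),.126) for p in [(298,385),(299,308)]];d=x[0]-x[1];print(np.degrees(np.arctan2(d[1],d[0])),np.linalg.norm(d))
s=cv2.imread("pics/scene15.png")
cv2.imwrite("pics/f.png",cv2.resize(s[175:275,230:420],None,fx=4.2,fy=4.2,interpolation=cv2.INTER_CUBIC))
E
```

```text
-41.882949054315645 0.025756989427530706
```

View pics/f.png

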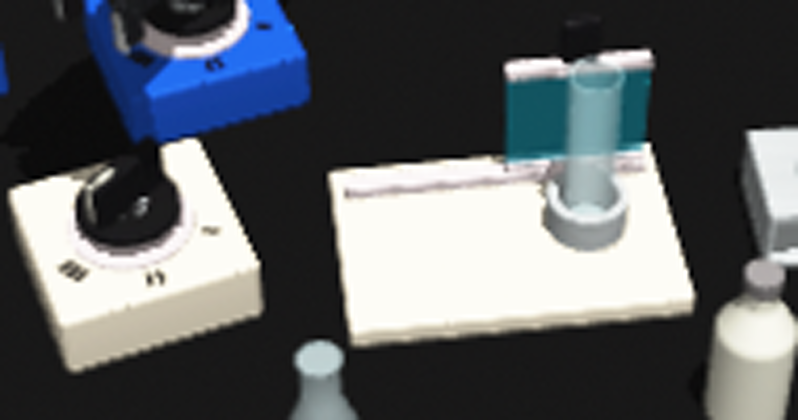

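The pointer is at three bars, about -42° measured against about -41° expected. The shield is home, the tube is upright and the bystanders are untouched, so I hand in.

```bash
python3 - <<'E'
from workcell import env
print(env.hand_in(), env.get_state()["clock"])
E
```

```text
the job is handed in; nothing more can be done
the job is handed in; nothing more can be done
```

The tube station is set up to distil and handed in, at about 24.5 s of the 72 s allowed. In order:

1. I pushed the selector on the cream console in and turned it from rest to vent, where it sprang out.
2. I lifted the long tube from the rack, lowered it into the collar until it touched down at about 4 N, and let go.
3. I slid the shield to its stop, felt as the push rising to about 22 N with no further travel.
4. I pushed and turned the selector on to run and let it spring out.

**Selector:** In the last pictures the pointer is at three bars, about -42° against about -41° expected, within the lock's play. I judged it sprung out from the skirt's apparent size matching the earlier view, not from a second measured height.

**Tube, shield and the rest:** The tube stands upright in the collar with the shield home in front of it. The short tube, bottle and flask look untouched.

**Disagreements:** The cameras put the console's top and the collar's rim about 5 mm lower than the stated heights. The tube rim and the knob's top agreed with the stated heights.

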